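# Clamp a ceramic plate to the inclined coating stand

## Task

Take the tall ceramic plate out of the rack and stand it on the ledge of the leaning coating stand, close beside the side fence, right down on the ledge with its back against the backplate, and let go. Then squeeze the spring clamp open, slip its jaws over plate and backplate together at the side edge that has no fence, above the ledge, and let it close so that it grips both by itself. Leave the short plate in its groove and do not disturb the other things.

Things in the scene. Friction and masses are not known exactly. Their poses are not given: they have to be found in the camera images.
- plate_center (a point): Centre of the tall plate: plain white ceramic, 60 mm wide (its y), 125 mm tall (its z), 5 mm thick (its x), about 100 g, front and back alike. It starts upright and loose in a groove 6.8 mm wide of the rack, lower edge 6 mm above the bench, its lowest 26 mm between the groove's ribs.
- short_plate_center (a point): Centre of the short plate, same axes and make, 60 x 80 x 5 mm, 64 g; it stands in another groove of the same rack, 50 mm from the tall plate, and stays there. The two may stand in either groove.
- rack: Grey plastic comb rack, 150 x 54 x 32 mm, fixed to the bench. Origin at the centre of its underside, z up; its five grooves lie 25 mm apart along its x and hold plates square to its x.
- backplate: Fixed bare-steel backplate of the stand, leaning 30 degrees from vertical. Origin: on the ledge, foot of the front face, middle of the plate's place, 45 mm above the bench. z up the slope, y along the ledge, -x straight out of the front. Face x = 0, y -30 to +37, z up to 72 mm; back face x = +5 mm. Seated plate: centre at x -2.5, y 0, z +62.5 mm, its top 53 mm above the backplate free on both sides.
- ledge (a point): Middle of the ledge of the backplate (same axes, at x = -7 mm, z = 0). The ledge is a channel 14 mm deep from the front face to the inner side of a lip 5 mm high. A side fence stands at y = +34 mm (4 mm beside a centred plate), up to z = 45 mm, 8 mm proud of the face.
- free_edge (a point): Point on the free side edge of the backplate, without fence (same axes; y = -30, z = +43 mm, half-way through the 5 mm of the backplate): a good height for the clamp. Behind the backplate a strut and block keep to y = -2 to +18 mm. The foot of the stand is a plate 125 x 74 x 8 mm below it.
- clip_hinge (a point): Spring clamp: bent steel strip, black rubber grips and pads, 26 mm wide along its hinge, 65 g, lying on its side. Point on the hinge axis half-way along it, 13 mm above the bench at the start. Axes fixed to the half on the +y side: with the jaws shut +x runs midway between the halves to the jaws, -x to the handles, z is the hinge axis, up. In the grip this half is turned by half the joint value about z.
- clip_handles (a point): Point midway between the handles at rest, 40 mm behind clip_hinge (same half, same axes). The outsides of the handles are 50 mm apart here, 62 mm at their ends 62 mm behind the hinge. Squeezed across y to the stop they are parallel and 25 mm apart over the outsides; that takes about 13 N here. Both halves turn equally in a parallel squeeze, so the middle line stays in mid-grip.
- clip_tip (a point): Point between the two jaw pads, 31.5 mm ahead of the hinge, fixed to the same half as clip_hinge. Each pad is 13 mm long, so the jaws end 38 mm ahead of the hinge; the throat is free up to about 8 mm ahead of the hinge.
- clip_jaw (a joint): Opening angle of the clamp, sprung shut: 0 closed (pads 3 mm apart), about 0.59 rad squeezed to the stop (pads about 21 mm apart); on the 10 mm of plate and backplate together it reads about 0.23.
- white_pot: White screw-lid pot, 52 x 52 x 58 mm, bystander; origin under its centre.
- vial_1: Small capped vial, 22 x 22 x 48 mm, bystander; origin under its centre.
- squeegee: Squeegee, 52 x 110 x 20 mm, lying flat, bystander; origin under its centre.

How it is judged:
On the way, in this order (a step that is already met when the one before it is completed fails the run):
1. the tall plate stands released on the ledge, against the backplate (z of plate_center in the frame of backplate between 0.0585 and 0.0665 m and x of plate_center in the frame of backplate between -0.0095 and 0.001 m and y of plate_center in the frame of backplate between -0.009 and 0.009 m and contact force between the fingers and plate below 0.05 N), for 0.2 s.
2. the clamp is held open with its jaws astride plate and backplate at the free edge (value of joint clip_jaw above 0.35 rad and y of clip_tip in the frame of backplate between -0.032 and -0.008 m and z of clip_tip in the frame of backplate between 0.005 and 0.075 m and x of clip_tip in the frame of backplate between -0.018 and 0.018 m), for 0.05 s.
At the end, for the whole second after the job is handed in: Tall plate down on the ledge (3 mm; 8 mm along it) and flat to the backplate (0.06 rad); the released clamp grips plate and backplate at the free edge, over 3 N on each, jaw 0.15 to 0.34 rad, 8 to 70 mm above the ledge; all at rest; short plate in its groove (12 mm) (z of plate_center in the frame of backplate between 0.0595 and 0.0655 m and x of plate_center in the frame of backplate between -0.0055 and 0.0005 m and y of plate_center in the frame of backplate between -0.008 and 0.008 m and angle between the x axis of plate_center and the x axis of backplate, either way round below 0.06 rad and contact force between clip and plate above 3 N and contact force between clip and backplate above 3 N and value of joint clip_jaw between 0.15 and 0.34 rad and y of clip_tip in the frame of backplate between -0.032 and -0.008 m and z of clip_tip in the frame of backplate between 0.008 and 0.07 m and linear speed of each of clip, plate below 0.02 m/s and distance of short_plate_center from where it was at the start of the episode below 0.012 m); the robot touches nothing.
It fails at once if a bystander is pushed or knocked over (distance of any of white_pot, vial_1, squeegee, short_plate_center from where it was at the start of the episode above 0.03 m or angle between vial_1's own z axis and vertical above 0.5 rad).
It fails at once if the tall plate is dropped flat (angle between plate_center's own z axis and vertical above 1.2 rad).
It also fails if it takes over 61 s, if anything falls off the work surface, if the arm or the gripper's body presses on something with over 40 N, if the wrist force passes 120 N, or if a joint passes its speed limit or range.

## Robot

A 7-joint arm with a two-finger parallel gripper is mounted at the origin on a cart in front of the work surface, level with it; the furniture and walls round the work are solid. World frame = base frame: x ahead of the robot, y to its left, z up, the work surface at z = 0. Lengths are in m, angles in rad, forces in N, time in s.
With the tool pointing down it reaches from about 0.4 to 0.85 m from the base axis. Payload 10.4 kg.
Tool frame: the origin (TCP) lies midway between the tips of the shut fingers; the grasp point (between the pads) lies 19 mm behind it; z points along the fingers, y is the line along which they close (so a half turn about z gives the same grasp; the last joint's range is limited). The gripper opens to 87 mm and grips with 3 to 60 N. Pads are 19 mm wide; open, the fingers measure 117 mm over their backs; the gripper's body (75 mm by 190 mm) begins 51 mm behind the grasp point.
Start: joints at [1.126, 0.332, -0.065, 1.46, 0.022, 1.35, -0.088], TCP at [0.256, -0.57, 0.223] pointing down, gripper open.
Joint ranges: [-2.6, 2.6], [-0.5, 2.12], [-1.47, 1.34], [0.16, 2.42], [-1.27, 4.41], [0.06, 2.06], [-2.6, 2.6]. Speed limits (rad/s): [2.22, 2.22, 2.79, 2.79, 3.14, 3.14, 3.14].

## Interface

Orientations are given as a unit quaternion [x, y, z, w].
In Python, from bench import r gives the robot as it stands.
- The arm moves only by the tool move_arm, never from a script. Its argument "targets" is a list of rows, each a list of 3 entries, a list of its own where there are three numbers: the shift along the tool's x, y, z in cm, then the turn, a rotation vector about the tool's x, y, z in rad, then the opening in per cent of the stroke, from 0 (shut) to 100 (fully open). In form: [[[x, y, z], [wx, wy, wz], gripper], ...]. A call has 1 to 20 rows; each row shifts and turns the commanded pose from where the row before left it, along the tool's axes as they then stand; what a row does not reach is not made up. A row lasts 1/8 s, in which the tool goes at most 62.5 mm and 10.7 degrees, less where a joint would pass 70% of its speed; a pose out of reach is approached as far as the arm can. A call with a gripper value outside its range is refused whole. The fingers move at their own pace and stop on an object; "grip_force" is the grip in N (left out, the last holds). Time passes only in rows, so rows that do not move let the fingers close. It gives the time, the measured TCP pose, the force, the opening and the grip force at its end, in the units of the state.
- r.read_state(): the state, without advancing time (a new reading comes with each control period).
- r.camera(name): name is "side" or "top"; returns a dict with "image" (420x560x3 uint8, blue, green, red), "vertical_fov" (degrees; the focal length in pixels is half the picture's height over the tangent of half this angle, whatever the lens; pixels are square), "cx", "cy" (the principal point, pixels), "k1" (the pictures are not rectified: a ray, as slopes to the right and down, at radius r is drawn at 1 + k1 r^2 times it, then the intrinsics apply), "cam_to_world" (4x4, takes a point from camera to world coordinates). Camera axes: x right, y down, z forward; pixel columns grow to the right and rows downward; lengths in m; the calibration is good to about 2 mm. A picture is of the moment at which its call begins. There is no depth.
- r.close_job(): hands the job in; it is judged then, once.
The state is a dict: "time": time; "joint_positions": joint angles; "joint_vel": joint speeds; "joint_torque": joint torques, N m; "ee_pos": TCP position; "eef_rot": TCP orientation; "ft_force": force on the tool from outside, world axes, zero at the start; "torque": the same for the moment, N m; "width": finger opening in m; "grip_force": force on a finger pad.
Only numpy, scipy, OpenCV 4.12 (cv2) and the standard library are available. Lean on these libraries where they do the work, as an engineer would, in place of code of your own. Each camera call takes 0.05 s, during which the arm holds its last target. There are 200 camera calls.

## Working session

There is one attempt and no reset: what is moved stays moved. The work goes in short steps, Python scripts to look and compute and a tool call to move; the robot and the scene stay as the last step left them, time stands still between calls to the robot, and variables do not carry over. Pictures are saved under pics/ and viewed, at most 12 in all, crops included, and the job is handed in when it is done.

Besides the shell and the picture viewer there is one more tool, called after "Emit:" as name(argument=value, ...), one argument or row to a line, values as JSON. move_arm: Moves the arm, as the interface text tells. Its arguments: {"type":"object","properties":{"targets":{"type":"array"},"grip_force":{"type":"number"}},"required":["targets"]}

```bash
mkdir -p pics; ls; cat > h.py <<'E'
import numpy as np, cv2
from scipy.spatial.transform import Rotation as R
def K(c):
    h,w=c["image"].shape[:2]; f=h/2/np.tan(np.radians(c["vertical_fov"])/2)
    return np.array([[f,0,c["cx"]],[0,f,c["cy"]],[0,0,1.]]),np.array([c["k1"],0,0,0.])
def proj(c,P):
    k,d=K(c);T=np.linalg.inv(np.array(c["cam_to_world"]))
    return cv2.projectPoints(np.atleast_2d(np.float64(P)),cv2.Rodrigues(T[:3,:3])[0],T[:3,3],k,d)[0][:,0]
def ray(c,uv):
    k,d=K(c);T=np.array(c["cam_to_world"])
    n=cv2.undistortPoints(np.float64([[uv]]),k,d)[0,0]
    return T[:3,3],T[:3,:3]@np.array([n[0],n[1],1])
def onz(c,uv,z):
    o,v=ray(c,uv); return o+v*(z-o[2])/v[2]
def tri(c1,u1,c2,u2):
    o,a=ray(c1,u1);p,b=ray(c2,u2)
    s=np.linalg.lstsq(np.c_[a,-b],p-o,rcond=None)[0]
    x,y=o+a*s[0],p+b*s[1]; return (x+y)/2,np.linalg.norm(x-y)
def snap(r,n,tag):
    c=r.camera(n); cv2.imwrite(f"pics/{tag}.png",c["image"]); np.save(f"{tag}.npy",c,allow_pickle=True); return c
def load(tag): return np.load(f"{tag}.npy",allow_pickle=True).item()
E
python3 - <<'E'
from bench import r
from h import *
for n in("side","top"):
    c=snap(r,n,n+"0"); print(n,K(c),np.round(c["cam_to_world"],3).tolist())
s=r.read_state();print({k:np.round(v,4) for k,v in s.items()})
a,b=[cv2.imread(f"pics/{n}0.png") for n in("side","top")]
E
```

```text
pics
side (array([[488.03465296,   0.        , 282.47084968],
       [  0.        , 488.03465296, 205.47448081],
       [  0.        ,   0.        ,   1.        ]]), array([-0.0701748,  0.       ,  0.       ,  0.       ])) [[-0.971, -0.132, 0.201, 0.318], [-0.241, 0.549, -0.801, 0.964], [-0.005, -0.826, -0.564, 0.77], [0.0, 0.0, 0.0, 1.0]]
top (array([[404.08906448,   0.        , 278.83866502],
       [  0.        , 404.08906448, 202.31284202],
       [  0.        ,   0.        ,   1.        ]]), array([-0.01531478,  0.        ,  0.        ,  0.        ])) [[-0.007, -0.996, 0.086, 0.524], [-1.0, 0.005, -0.018, 0.012], [0.018, -0.086, -0.996, 0.937], [0.0, 0.0, 0.0, 1.0]]
{'time': np.float64(0.1), 'joint_positions': array([ 1.1264,  0.3328, -0.0647,  1.4608,  0.0217,  1.3499, -0.0885]), 'joint_vel': array([-0.0014,  0.0001,  0.0005, -0.0009,  0.0008,  0.0008,  0.0005]), 'joint_torque': array([ 2.10000e-03, -6.24543e+01,  2.50000e-02, -3.90715e+01,
       -6.14000e-02,  3.66000e-02, -0.00000e+00]), 'ee_pos': array([ 0.2557, -0.5699,  0.2218]), 'eef_rot': array([ 9.778e-01,  2.093e-01, -2.000e-04, -6.000e-04]), 'ft_force': array([-0.1963,  0.5788,  0.1354]), 'torque': array([-0.0255,  0.0067, -0.015 ]), 'grip_force': np.float64(0.0), 'width': np.float64(0.0873)}
```

View pics/side0.png

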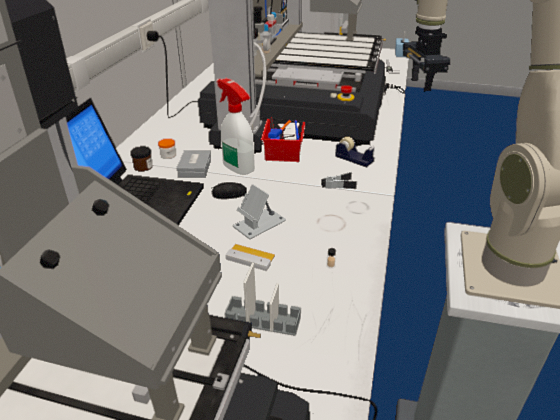

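View pics/top0.png

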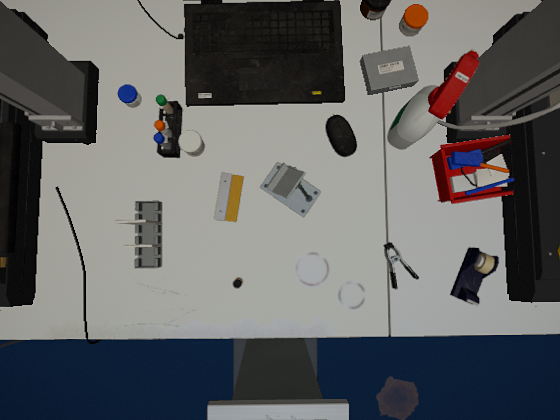

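Side view: rack around (262,315), tall plate at (250,290), short plate at (275,300), stand at (257,210), clamp at (338,181). Top view: rack (149,235), stand (290,188), clamp (402,262) with its jaws up in the picture and handles down. I'll enlarge these.

```bash
python3 - <<'E'
import cv2, numpy as np
s,t=cv2.imread("pics/side0.png"),cv2.imread("pics/top0.png")
def cr(i,x,y,w,h,k): return cv2.resize(i[y:y+h,x:x+w],None,fx=k,fy=k,interpolation=cv2.INTER_CUBIC)
A=np.hstack([cr(t,255,155,75,70,4),cr(t,375,235,50,60,5)[:280],cr(t,110,195,62,80,4)[:280][:, :248]])
B=np.hstack([cr(s,230,180,60,60,5),cr(s,220,255,85,80,4)[:300,:330],cr(s,315,165,45,60,5)[:300]])
w=800
A=cv2.copyMakeBorder(A,0,0,0,max(0,w-A.shape[1]),0)[:, :w];B=cv2.copyMakeBorder(B,0,0,0,max(0,w-B.shape[1]),0)[:, :w]
cv2.imwrite("pics/m1.png",np.vstack([A,B]))
E
```

```text
(no output)
```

View pics/m1.png

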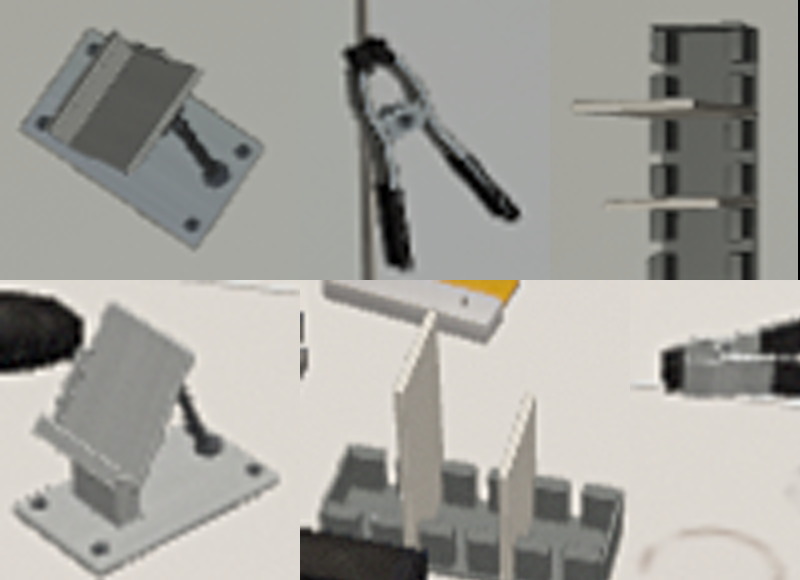

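```bash
cat > fit.py <<'E'
from h import *
from scipy.optimize import least_squares
S,T=load("side0"),load("top0")
L=R.from_euler("y",30,degrees=True).as_matrix()  # z tips toward +x
def Mb(p): return R.from_euler("z",p[2]).as_matrix()@L, np.array([p[0],p[1],.045])
def Mz(z): return lambda p:(R.from_euler("z",p[2]).as_matrix(),np.array([p[0],p[1],z]))
def fit(M,p0,obs):
    f=lambda p:np.ravel([proj(c,M(p)[0]@(np.array(P)/1e3)+M(p)[1])[0]-uv for c,P,uv in obs])
    s=least_squares(f,p0,loss="soft_l1"); return s.x,f(s.x).reshape(-1,2)
def t1(x,y):return x/4+255,y/4+155
def s1(x,y):return x/5+230,(y-280)/5+180
if __name__=="__main__":
    b,e=fit(Mb,[.5,0,np.radians(-121)],[(T,(0,-30,72),t1(128,170)),(T,(0,37,72),t1(195,73)),(T,(0,-30,0),t1(70,145)),(T,(0,37,0),t1(130,48)),
      (S,(0,-30,72),s1(195,355)),(S,(0,37,72),s1(110,305))])
    print("back",b.round(4),np.degrees(b[2]),e.round(1).tolist())
    k,e=fit(Mz(0),[.42,.3,0],[(T,(75,27,32),(135.5,201.2)),(T,(75,-27,32),(161.7,201.7)),(T,(-75,27,32),(135,268)),(T,(-75,-27,32),(161,268))])
    print("rack",k.round(4),e.round(1).tolist())
    for z,a,c in((.131,(115.7,221.3),(146.2,220.8)),(.086,(123.7,246),(152,245.7))):
        A,B=onz(T,a,z),onz(T,c,z);print("plate",((A+B)/2).round(4),np.degrees(np.arctan2(*(A-B)[:2])).round(1))
    print([ (q[0].round(4),q[1].round(4)) for q in [tri(T,(115.7,221.3),S,(244.5,282.5)),tri(T,(146.2,220.8),S,(254.2,263.2)),tri(T,(115.7,221.3),S,(254.2,263.2))]])
    c,e=fit(Mz(.013),[.4,-.28,.2],[(T,(0,0,13),(395.4,258.6)),(T,(38,0,13),(389,244.6)),(T,(-62,29,13),(395,287.4)),(T,(-62,-29,13),(417.4,277.6))])
    print("clip",c.round(4),np.degrees(c[2]),e.round(1).tolist())
    np.savez("fit.npz",b=b,k=k,c=c)
E
python3 fit.py
```

```text
back [ 0.6478 -0.0052 -2.1743] -124.57868612798275 [[-1.0, 1.3], [0.3, -1.0], [-0.9, 1.1], [1.0, 0.7], [-1.2, -1.2], [-0.9, -1.7]]
rack [0.5316 0.2866 0.007 ] [[1.2, -0.2], [-0.8, -1.0], [0.6, 0.7], [-0.9, 0.3]]
plate [0.5575 0.2916 0.131 ] -0.6
plate [0.5075 0.2916 0.086 ] -0.3
[(array([0.556 , 0.3223, 0.1288]), np.float64(0.0026)), (array([0.5558, 0.2622, 0.1264]), np.float64(0.0045)), (array([0.5475, 0.3061, 0.1662]), np.float64(0.0168))]
clip [ 0.4752 -0.266   0.3962] 22.69841180281311 [[-0.1, -0.6], [-0.6, -2.2], [-0.0, 1.3], [0.9, 0.8]]
```

```bash
cat > ov.py <<'E'
from fit import *
def big(c,x,y,w,h,k): return cv2.resize(c["image"][y:y+h,x:x+w],None,fx=k,fy=k,interpolation=cv2.INTER_CUBIC)
def draw(im,c,M,p,lines,x,y,k,col):
    Rm,t=M(p)
    for l in lines:
        P=[(proj(c,Rm@(np.array(q)/1e3)+t)[0]-[x-.5,y-.5])*k-.5 for q in l]
        cv2.polylines(im,[np.int32(np.round(P))],False,col,1)
BL=[[(0,-30,0),(0,-30,72),(0,37,72),(0,37,0),(0,-30,0)],[(5,-30,72),(5,37,72)],[(-14,-30,5),(-14,37,5)],[(-8,34,45),(-8,34,5)]]
E
python3 - <<'E'
from ov import *
d=np.load("fit.npz")
a=big(T,258,158,50,50,8);draw(a,T,Mb,d["b"],BL,258,158,8,(0,0,255))
b=big(S,230,180,50,50,8);draw(b,S,Mb,d["b"],BL,230,180,8,(0,0,255))
cv2.imwrite("pics/m2.png",np.hstack([a,b]))
E
```

```text
(no output)
```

View pics/m2.png

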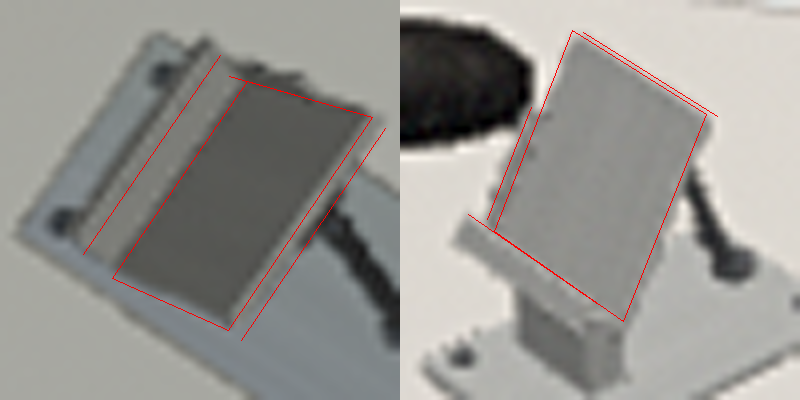

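```bash
python3 - <<'E'
from ov import *
t=lambda x,y:((x+.5)/8+257.5,(y+.5)/8+157.5)
s=lambda x,y:((x-400+.5)/8+229.5,(y+.5)/8+179.5)
b,e=fit(Mb,[.648,-.005,-2.17],[(T,(0,-30,72),t(227,322)),(T,(0,37,72),t(368,116)),(T,(0,-30,0),t(114,270)),(T,(0,37,0),t(246,76)),
 (S,(0,-30,72),s(709,120)),(S,(0,37,72),s(576,38)),(S,(0,-30,0),s(627,319))])
print(b,np.degrees(b[2]),e.round(1).tolist())
d=dict(np.load("fit.npz"));d["b"]=b;np.savez("fit.npz",**d)
Rb,tb=Mb(b);print(Rb.round(3).tolist())
E
cat > plan.py <<'E'
# prints tool-frame shift(cm)+rotvec from current TCP pose to goal
from h import *
from bench import r
def goal(p,Rg):
    s=r.read_state();R0=R.from_quat(s["eef_rot"]).as_matrix();dp=R0.T@(np.array(p)-s["ee_pos"])*100
    rv=R.from_matrix(R0.T@Rg).as_rotvec()
    print("t",round(float(s["time"]),2),"pos",np.round(s["ee_pos"],4),"shift",dp.round(2),"rv",rv.round(3),"after-turn shift",(Rg.T@R0@dp).round(2),"q",np.round(s["joint_positions"],2),"w",round(float(s["width"]),4))
def frame(z,y):
    z=np.array(z,float)/np.linalg.norm(z);y=np.array(y,float);y-=z*(y@z);y/=np.linalg.norm(y);return np.c_[np.cross(y,z),y,z]
E
python3 - <<'E'
from plan import *
k=np.load("fit.npz")["k"];a=k[2]
goal([.557,.291,.22],frame([0,0,-1],[1,0,0]))
E
```

```text
[ 0.64834848 -0.00487392 -2.17606134] -124.67913051455443 [[-0.1, 0.7], [0.4, -0.0], [-0.4, 0.8], [0.1, 0.4], [-0.6, -0.7], [-0.7, -1.0], [-0.8, 0.3]]
[[-0.493, 0.822, -0.284], [-0.712, -0.569, -0.411], [-0.5, 0.0, 0.866]]
t 0.1 pos [ 0.2557 -0.5699  0.2218] shift [ 62.74 -66.21   0.26] rv [-1.000e-03 -1.000e-03 -1.149e+00] after-turn shift [86.09 30.13  0.18] q [ 1.13  0.33 -0.06  1.46  0.02  1.35 -0.09] w 0.0873
```

Emit:
move_arm(
  targets=[
    [[3.9, -4.1, 0], [0, 0, 0], 35],
    [[3.9, -4.1, 0], [0, 0, 0], 35],
    [[3.9, -4.1, 0], [0, 0, 0], 35],
    [[3.9, -4.1, 0], [0, 0, 0], 35],
    [[3.9, -4.1, 0], [0, 0, 0], 35],
    [[3.9, -4.1, 0], [0, 0, 0], 35],
    [[3.9, -4.1, 0], [0, 0, 0], 35],
    [[3.9, -4.1, 0], [0, 0, 0], 35],
    [[3.9, -4.1, 0], [0, 0, 0], 35],
    [[3.9, -4.1, 0], [0, 0, 0], 35],
    [[3.9, -4.1, 0], [0, 0, 0], 35],
    [[3.9, -4.1, 0], [0, 0, 0], 35],
    [[3.9, -4.1, 0], [0, 0, 0], 35],
    [[3.9, -4.1, 0], [0, 0, 0], 35],
    [[3.9, -4.1, 0], [0, 0, 0], 35],
    [[3.9, -4.1, 0], [0, 0, 0], 35],
  ],
)

```text
time: 2.1
ee_pos: [0.5572, 0.285, 0.222]
eef_rot: [0.978, 0.209, -0.0, 0.0]
ft_force: [1.0, -0.4, 1.1]
width: 0.0302
grip_force: 0.0
```

Emit:
move_arm(
  targets=[
    [[0, 0, 0], [0, 0, -0.144], 35],
    [[0, 0, 0], [0, 0, -0.144], 35],
    [[0, 0, 0], [0, 0, -0.144], 35],
    [[0, 0, 0], [0, 0, -0.144], 35],
    [[0, 0, 0], [0, 0, -0.144], 35],
    [[0, 0, 0], [0, 0, -0.144], 35],
    [[0, 0, 0], [0, 0, -0.144], 35],
    [[0, 0, 0], [0, 0, -0.144], 35],
  ],
)

```text
time: 3.1
ee_pos: [0.5566, 0.2835, 0.2221]
eef_rot: [0.704, 0.71, -0.0, -0.0]
ft_force: [1.0, -0.8, 0.3]
width: 0.0304
grip_force: 0.0
```

```bash
python3 - <<'E'
from plan import *
goal([.557,.291,.084],frame([0,0,-1],[1,0.007,0]))
snap(r,"top","top1");snap(r,"side","side1")
a=cv2.imread("pics/top1.png")[180:290,60:200];b=cv2.imread("pics/side1.png")[200:340,200:330]
f=lambda i:cv2.resize(i,(390,400*1),interpolation=cv2.INTER_CUBIC)
cv2.imwrite("pics/m3.png",np.hstack([f(a),f(b)]))
E
```

```text
t 3.1 pos [0.5566 0.2835 0.2221] shift [ 0.76  0.06 13.81] rv [-0.001  0.     0.001] after-turn shift [ 0.75  0.05 13.81] q [ 0.18  0.52 -1.02  1.42  0.44  1.44 -0.83] w 0.0304
```

View pics/m3.png

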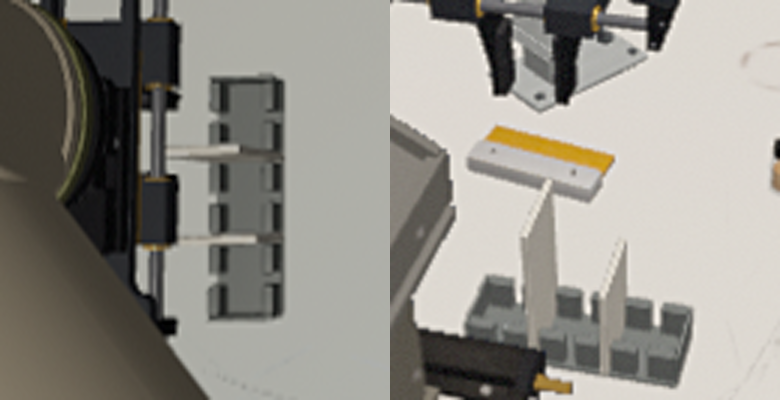

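The fingers straddle the tall plate (plate top at around (545,185) in the right half), clear of the short one. Going down to grip.

Emit:
move_arm(
  targets=[
    [[0.4, 0.05, 1.5], [0, 0, 0], 35],
    [[0.4, 0, 2.5], [0, 0, 0], 35],
    [[0, 0, 2.5], [0, 0, 0], 35],
    [[0, 0, 2.5], [0, 0, 0], 35],
    [[0, 0, 2.5], [0, 0, 0], 35],
    [[0, 0, 1.5], [0, 0, 0], 35],
    [[0, 0, 0.8], [0, 0, 0], 35],
    [[0, 0, 0], [0, 0, 0], 35],
    [[0, 0, 0], [0, 0, 0], 0],
    [[0, 0, 0], [0, 0, 0], 0],
    [[0, 0, 0], [0, 0, 0], 0],
    [[0, 0, 0], [0, 0, 0], 0],
  ],
  grip_force=15,
)

```text
time: 4.7
ee_pos: [0.5573, 0.2918, 0.0848]
eef_rot: [0.706, 0.708, 0.0, 0.0]
ft_force: [-0.4, -0.1, 2.5]
width: 0.0048
grip_force: 15.0
```

Emit:
move_arm(
  targets=[
    [[0, 0, -1], [0, 0, 0], 0],
    [[0, 0, -2.5], [0, 0, 0], 0],
    [[0, 0, -3], [0, 0, 0], 0],
    [[0, 0, -4], [0, 0, 0], 0],
    [[0, 0, -4], [0, 0, 0], 0],
    [[0, 0, -4], [0, 0, 0], 0],
    [[0, 0, -1], [0, 0, 0], 0],
    [[0, 0, 0], [0, 0, 0], 0],
  ],
)

```text
time: 5.7
ee_pos: [0.5571, 0.2919, 0.2798]
eef_rot: [0.706, 0.708, 0.0, 0.0]
ft_force: [-0.1, -1.0, -0.9]
width: 0.0047
grip_force: 15.0
```

```bash
python3 - <<'E'
from plan import *
from fit import Mb
Rb,tb=Mb(np.load("fit.npz")["b"])
G=frame(-Rb[:,2],-Rb[:,0])
goal(tb+Rb@np.array([-.0065,0.0,.0788+.07]),G)
print(r.read_state()["grip_force"],r.read_state()["ft_force"], tb+Rb@np.array([-.0065,0.0,.0788+.07]))
E
```

```text
t 5.7 pos [0.5571 0.2919 0.2798] shift [-35.35   5.1   10.26] rv [-0.482  0.252 -0.94 ] after-turn shift [-24.39 -27.73  -4.16] q [ 0.15  0.5  -1.03  1.32  0.42  1.55 -0.82] w 0.0047
14.999882197589613 [-0.10878877 -0.95271841 -0.94635085] [ 0.60921925 -0.0614277   0.17711458]
```

Emit:
move_arm(
  targets=[
    [[-2, 0.3, 0], [0, 0, 0], 0],
    [[-3.3, 0.5, 0], [0, 0, 0], 0],
    [[-4, 0.5, 0], [0, 0, 0], 0],
    [[-4, 0.6, 0], [0, 0, 0], 0],
    [[-4, 0.6, 0], [0, 0, 0], 0],
    [[-4, 0.6, 0], [0, 0, 0], 0],
    [[-4, 0.6, 0], [0, 0, 0], 0],
    [[-4, 0.6, 0], [0, 0, 0], 0],
    [[-4, 0.5, 0], [0, 0, 0], 0],
    [[-2, 0.3, 0], [0, 0, 0], 0],
    [[0, 0, 0], [-0.06, 0.0315, -0.1175], 0],
    [[0, 0, 0], [-0.06, 0.0315, -0.1175], 0],
    [[0, 0, 0], [-0.06, 0.0315, -0.1175], 0],
    [[0, 0, 0], [-0.06, 0.0315, -0.1175], 0],
    [[0, 0, 0], [-0.06, 0.0315, -0.1175], 0],
    [[0, 0, 0], [-0.06, 0.0315, -0.1175], 0],
    [[0, 0, 0], [-0.06, 0.0315, -0.1175], 0],
    [[0, 0, 0], [-0.06, 0.0315, -0.1175], 0],
    [[0, 0, 0], [0, 0, 0], 0],
  ],
)

```text
time: 8.07
ee_pos: [0.6087, -0.0619, 0.2783]
eef_rot: [0.289, 0.922, 0.247, 0.075]
ft_force: [0.6, 0.2, -1.6]
width: 0.0047
grip_force: 15.0
```

```bash
cat > st.py <<'E'
from plan import *
from fit import Mb
Rb,tb=Mb(np.load("fit.npz")["b"])
G=frame(-Rb[:,2],-Rb[:,0])
def inb():
    s=r.read_state();print("TCP in b (mm)",(Rb.T@(s["ee_pos"]-tb)*1e3).round(1),"F in b",(Rb.T@s["ft_force"]).round(2))
E
python3 - <<'E'
from st import *
goal(tb+Rb@np.array([-.0065,0.0,.0788+.04]),G);inb()
E
```

```text
t 8.07 pos [ 0.6087 -0.0619  0.2783] shift [-0.07 -4.98 11.8 ] rv [-0.001 -0.003 -0.003] after-turn shift [-0.02 -5.   11.79] q [ 1.36  0.5  -1.38  1.6   0.05  1.15  1.02] w 0.0047
TCP in b (mm) [-5.650e+01 -2.000e-01  2.367e+02] F in b [ 0.32  0.38 -1.62]
```

Emit:
move_arm(
  targets=[
    [[0, -0.5, 1], [0, 0, 0], 0],
    [[0, -0.9, 2], [0, 0, 0], 0],
    [[0, -0.9, 2.1], [0, 0, 0], 0],
    [[0, -0.9, 2.1], [0, 0, 0], 0],
    [[0, -0.9, 2.1], [0, 0, 0], 0],
    [[0, -0.6, 1.7], [0, 0, 0], 0],
    [[0, -0.3, 0.8], [0, 0, 0], 0],
    [[0, 0, 0], [0, 0, 0], 0],
  ],
)

```text
time: 9.07
ee_pos: [0.6178, -0.0478, 0.1522]
eef_rot: [0.288, 0.922, 0.246, 0.076]
ft_force: [-0.2, 0.4, -0.6]
width: 0.0051
grip_force: 15.0
```

```bash
python3 - <<'E'
from st import *
from ov import big,draw,BL
goal(tb+Rb@np.array([-.0065,0.0,.0788]),G);inb()
p=np.load("fit.npz")["b"]
s=snap(r,"side","side2");t=snap(r,"top","top2")
PL=[[(-9,-30,40),(-9,30,40),(-9,30,165),(-9,-30,165),(-9,-30,40)],[(-4,-30,40),(-4,-30,165)]]
a=big(s,215,130,80,110,5);draw(a,s,Mb,p,BL,215,130,5,(0,0,255));draw(a,s,Mb,p,PL,215,130,5,(0,255,0))
b=big(t,240,140,80,110,5);draw(b,t,Mb,p,BL,240,140,5,(0,0,255));draw(b,t,Mb,p,PL,240,140,5,(0,255,0))
cv2.imwrite("pics/m4.png",np.hstack([a,b]))
E
```

```text
t 9.07 pos [ 0.6178 -0.0478  0.1522] shift [-0.07 -0.14  4.04] rv [-0.002 -0.002 -0.   ] after-turn shift [-0.06 -0.15  4.04] q [ 1.25  0.61 -1.26  1.75  0.15  0.92  1.02] w 0.0051
TCP in b (mm) [ -8.   -0.6 119.2] F in b [ 0.08 -0.36 -0.66]
```

View pics/m4.png

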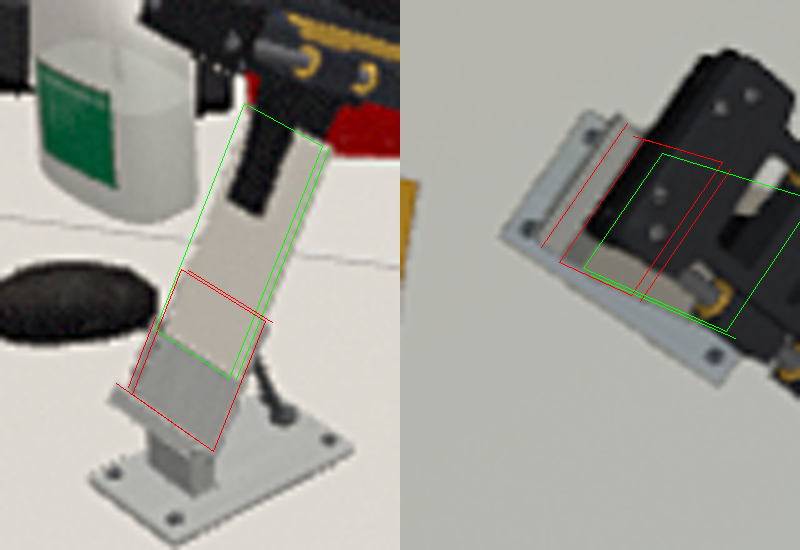

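The plate hangs aligned over the stand: in the left half its lower edge runs (160,332)-(235,378), parallel to the ledge and matching the drawn model to about 1 mm. Lowering.

Emit:
move_arm(
  targets=[
    [[-0.1, -0.05, 1], [0, 0, 0], 0],
    [[-0.05, 0, 1.2], [0, 0, 0], 0],
    [[0, 0, 0.8], [0, 0, 0], 0],
    [[0, 0, 0.4], [0, 0, 0], 0],
    [[0, 0, 0.1], [0, 0, 0], 0],
    [[0, 0, 0], [0, 0, 0], 0],
  ],
)

```text
time: 9.93
ee_pos: [0.6288, -0.0352, 0.1219]
eef_rot: [0.288, 0.922, 0.246, 0.076]
ft_force: [0.1, -0.8, -1.2]
width: 0.0048
grip_force: 15.0
```

```bash
python3 -c "
from st import *
goal(tb+Rb@np.array([-.0065,0.0,.0788]),G);inb()"
```

```text
t 9.93 pos [ 0.6288 -0.0352  0.1219] shift [ 0.12 -0.07  0.58] rv [-0.002 -0.001 -0.   ] after-turn shift [ 0.12 -0.07  0.58] q [ 1.18  0.65 -1.21  1.76  0.18  0.86  1.  ] w 0.0048
TCP in b (mm) [-7.2  1.2 84.6] F in b [ 1.14  0.51 -0.69]
```

Emit:
move_arm(
  targets=[
    [[0, 0, 0.1], [0, 0, 0], 0],
    [[0, 0, 0.1], [0, 0, 0], 0],
    [[0, 0, 0.1], [0, 0, 0], 0],
    [[0, 0, 0], [0, 0, 0], 0],
  ],
)

```text
time: 10.42
ee_pos: [0.6296, -0.0339, 0.1191]
eef_rot: [0.288, 0.922, 0.246, 0.076]
ft_force: [-0.6, -0.4, -2.5]
width: 0.0049
grip_force: 15.0
```

```bash
python3 -c "
from st import *
goal(tb+Rb@np.array([-.0065,0.0,.0788]),G);inb()"
```

```text
t 10.43 pos [ 0.6296 -0.0339  0.1191] shift [ 0.11 -0.06  0.26] rv [-0.002 -0.001 -0.   ] after-turn shift [ 0.11 -0.06  0.26] q [ 1.17  0.65 -1.2   1.76  0.19  0.86  0.99] w 0.0049
TCP in b (mm) [-7.1  1.1 81.4] F in b [ 1.85 -0.33 -1.88]
```

Emit:
move_arm(
  targets=[
    [[0, 0, 0.1], [0, 0, 0], 0],
    [[0, 0, 0.1], [0, 0, 0], 0],
    [[0, 0, 0], [0, 0, 0], 0],
  ],
)

```text
time: 10.8
ee_pos: [0.6302, -0.033, 0.1174]
eef_rot: [0.288, 0.922, 0.246, 0.076]
ft_force: [0.4, 0.1, -1.3]
width: 0.0048
grip_force: 15.0
```

Emit:
move_arm(
  targets=[
    [[0, 0, 0.1], [0, 0, 0], 0],
    [[0, 0, 0], [0, 0, 0], 0],
  ],
)

```text
time: 11.05
ee_pos: [0.6305, -0.0328, 0.1167]
eef_rot: [0.288, 0.922, 0.246, 0.076]
ft_force: [-1.5, -0.5, 2.1]
width: 0.0052
grip_force: 15.0
```

Emit:
move_arm(
  targets=[
    [[0, 0, 0.1], [0, 0, 0], 0],
    [[0, 0, 0], [0, 0, 0], 0],
  ],
)

```text
time: 11.3
ee_pos: [0.631, -0.0329, 0.1165]
eef_rot: [0.288, 0.922, 0.246, 0.077]
ft_force: [-8.6, -5.2, 11.6]
width: 0.005
grip_force: 15.0
```

```bash
python3 -c "
from st import *
goal(tb+Rb@np.array([-.0065,0.0,.0788]),G);inb()"
```

```text
t 11.3 pos [ 0.631  -0.0329  0.1165] shift [ 0.17 -0.07 -0.04] rv [-0.002 -0.    -0.   ] after-turn shift [ 0.17 -0.07 -0.04] q [ 1.16  0.65 -1.2   1.76  0.19  0.85  0.99] w 0.005
TCP in b (mm) [-7.2  1.7 78.4] F in b [ 2.16 -4.15 14.64]
```

Emit:
move_arm(
  targets=[
    [[0.05, 0, -0.08], [0, 0, 0], 0],
    [[0, -0.1, 0], [0, 0, 0], 0],
    [[0, -0.1, 0], [0, 0, 0], 0],
    [[0, -0.1, 0], [0, 0, 0], 0],
    [[0, -0.1, 0], [0, 0, 0], 0],
    [[0, 0, 0], [0, 0, 0], 0],
  ],
)

```text
time: 12.05
ee_pos: [0.6283, -0.0353, 0.1146]
eef_rot: [0.288, 0.922, 0.246, 0.077]
ft_force: [-0.9, -0.4, 5.0]
width: 0.0051
grip_force: 15.0
```

```bash
python3 -c "
from st import *
goal(tb+Rb@np.array([-.0025,0.0,.0788]),G);inb()"
```

```text
t 12.05 pos [ 0.6283 -0.0353  0.1146] shift [ 0.09 -0.08 -0.03] rv [-0.002 -0.001 -0.   ] after-turn shift [ 0.09 -0.08 -0.03] q [ 1.17  0.65 -1.2   1.77  0.19  0.85  1.  ] w 0.0051
TCP in b (mm) [-3.3  0.9 78.5] F in b [-1.78 -0.5   4.7 ]
```

Emit:
move_arm(
  targets=[
    [[0, -0.1, 0], [0, 0, 0], 0],
    [[0, 0, 0], [0, 0, 0], 0],
  ],
)

```text
time: 12.3
ee_pos: [0.6282, -0.0355, 0.1144]
eef_rot: [0.288, 0.922, 0.247, 0.077]
ft_force: [1.0, 0.3, 5.0]
width: 0.0045
grip_force: 15.0
```

Emit:
move_arm(
  targets=[
    [[0, 0, 0], [0, 0, 0], 12],
    [[0, 0, 0], [0, 0, 0], 25],
    [[0, 0, 0], [0, 0, 0], 25],
    [[0, 0, 0], [0, 0, 0], 25],
    [[0, 0, 0], [0, 0, 0], 25],
  ],
)

```text
time: 12.92
ee_pos: [0.6276, -0.0359, 0.1138]
eef_rot: [0.288, 0.922, 0.246, 0.076]
ft_force: [-0.1, 0.6, -0.2]
width: 0.0219
grip_force: 0.0
```

```bash
python3 -c "
from st import *
inb();s=r.read_state();print(s['width'],s['grip_force'])"
```

```text
TCP in b (mm) [-2.1  0.6 78.3] F in b [-0.2  -0.42 -0.4 ]
0.021911014035361196 0.0
```

Emit:
move_arm(
  targets=[
    [[0, 0, -1], [0, 0, 0], 25],
    [[0, 0, -2], [0, 0, 0], 25],
    [[0, 0, -2], [0, 0, 0], 25],
    [[0, 0, -2], [0, 0, 0], 25],
    [[0, 0, -4], [0, 0, 0], 25],
    [[0, 0, -5], [0, 0, 0], 25],
    [[0, 0, 0], [0, 0, 0], 25],
  ],
)

```text
time: 13.8
ee_pos: [0.5833, -0.1041, 0.2558]
eef_rot: [0.289, 0.922, 0.246, 0.079]
ft_force: [-0.6, -0.7, -0.7]
width: 0.0218
grip_force: 0.0
```

```bash
python3 - <<'E'
from st import *
from ov import big,draw,BL
c=np.load("fit.npz")["c"];print(c)
a=c[2]; h=np.array([c[0],c[1],.16])-.04*np.array([np.cos(a),np.sin(a),0])
goal(h,frame([0,0,-1],[-np.sin(a),np.cos(a),0]))
p=np.load("fit.npz")["b"]
s=snap(r,"side","side3");t=snap(r,"top","top3")
PL=[[(-5,-30,0),(-5,30,0),(-5,30,125),(-5,-30,125),(-5,-30,0)],[(0,-30,72),(0,-30,125),(0,30,125)]]
A=big(s,215,130,80,110,5);draw(A,s,Mb,p,PL,215,130,5,(0,255,0))
B=big(t,375,235,50,60,8)
cv2.imwrite("pics/m5.png",np.hstack([A[:480],B]))
E
```

```text
[ 0.47518342 -0.26597317  0.39616202]
t 13.8 pos [ 0.5833 -0.1041  0.2558] shift [  1.8  -24.57  -3.09] rv [ 0.475  0.265 -0.98 ] after-turn shift [ 20.22 -10.76   9.58] q [ 1.47  0.51 -1.39  1.65  0.04  1.14  1.12] w 0.0218
```

View pics/m5.png

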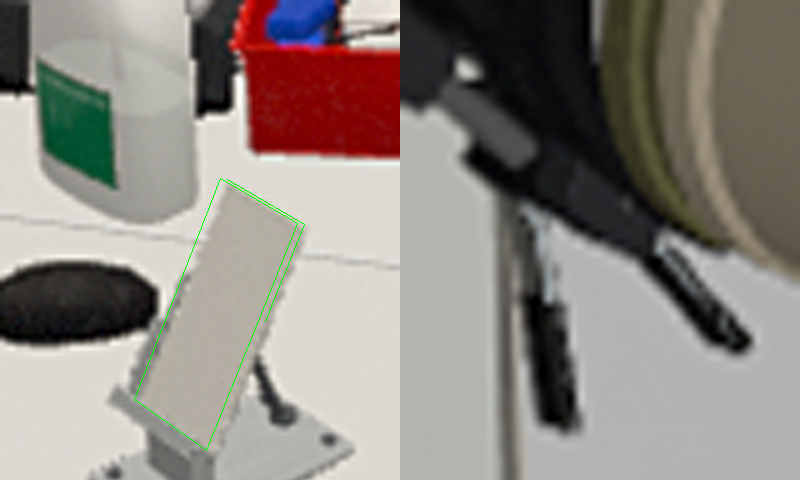

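Plate is seated against the backplate, matching the drawn outline ((135,400), (207,450), (303,225), (221,180) in the left half) to about 1 mm. Now on to the clamp.

Emit:
move_arm(
  targets=[
    [[0.1, -1.4, -0.8], [0, 0, 0], 60],
    [[0.2, -2.4, -1.4], [0, 0, 0], 100],
    [[0.2, -2.7, -1.5], [0, 0, 0], 100],
    [[0.2, -2.7, -1.5], [0, 0, 0], 100],
    [[0.2, -2.7, -1.5], [0, 0, 0], 100],
    [[0.3, -2.7, -1.5], [0, 0, 0], 100],
    [[0.3, -2.7, -1.5], [0, 0, 0], 100],
    [[0.2, -1.7, -1.2], [0, 0, 0], 100],
    [[0.1, -0.8, -0.5], [0, 0, 0], 100],
    [[0, 0, 0], [0.0594, 0.0331, -0.1225], 100],
    [[0, 0, 0], [0.0594, 0.0331, -0.1225], 100],
    [[0, 0, 0], [0.0594, 0.0331, -0.1225], 100],
    [[0, 0, 0], [0.0594, 0.0331, -0.1225], 100],
    [[0, 0, 0], [0.0594, 0.0331, -0.1225], 100],
    [[0, 0, 0], [0.0594, 0.0331, -0.1225], 100],
    [[0, 0, 0], [0.0594, 0.0331, -0.1225], 100],
    [[0, 0, 0], [0.0594, 0.0331, -0.1225], 100],
    [[0, 0, 0], [0, 0, 0], 100],
  ],
)

```text
time: 16.15
ee_pos: [0.4385, -0.277, 0.253]
eef_rot: [-0.2, 0.98, 0.001, -0.002]
ft_force: [1.0, -0.0, -0.5]
width: 0.0873
grip_force: 0.0
```

```bash
python3 - <<'E'
from st import *
from ov import big,draw
c=np.load("fit.npz")["c"]
a=c[2]; h=np.array([c[0],c[1],.06])-.042*np.array([np.cos(a),np.sin(a),0])
goal(h,frame([0,0,-1],[-np.sin(a),np.cos(a),0]))
from fit import Mz,T,S
CL=[[(-62,31,13),(-40,25,13),(0,5,13),(38,2,13)],[(-62,-31,13),(-40,-25,13),(0,-5,13),(38,-2,13)],[(-62,31,-13),(-62,-31,-13)]]
A=big(T,375,235,50,60,8);B=big(S,310,160,60,60,7)
draw(A,T,Mz(.013),c,CL,375,235,8,(0,0,255));draw(B,S,Mz(.013),c,CL,310,160,7,(0,0,255))
n=max(A.shape[0],B.shape[0]);P=lambda i:cv2.copyMakeBorder(i,0,n-i.shape[0],0,0,0)
cv2.imwrite("pics/m6.png",np.hstack([P(A),P(B)])[:, :800])
E
```

```text
t 16.15 pos [ 0.4385 -0.277   0.253 ] shift [ 0.34 -0.45 19.3 ] rv [ 0.003 -0.003  0.007] after-turn shift [ 0.39 -0.4  19.3 ] q [ 1.65  0.4  -1.44  1.64  0.4   1.46  2.15] w 0.0873
```

View pics/m6.png

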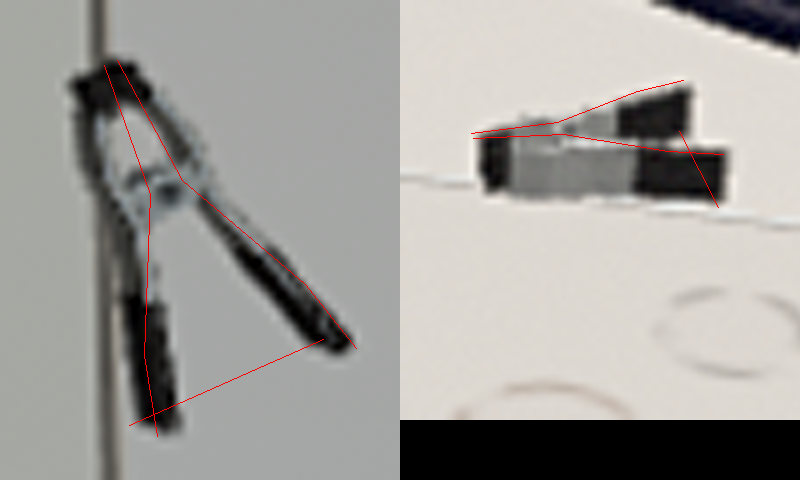

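The drawn clamp model matches: hinge (165,190), jaws (110,72), handle ends (148,425)/(348,347) in the left half. Descending over the handles.

Emit:
move_arm(
  targets=[
    [[0.2, -0.2, 2], [0, 0, 0], 100],
    [[0.15, -0.2, 3.5], [0, 0, 0.007], 100],
    [[0, 0, 3.5], [0, 0, 0], 100],
    [[0, 0, 3.5], [0, 0, 0], 100],
    [[0, 0, 3.5], [0, 0, 0], 100],
    [[0, 0, 3], [0, 0, 0], 100],
    [[0, 0, 2], [0, 0, 0], 100],
    [[0, 0, 1.5], [0, 0, 0], 100],
    [[0, 0, 0], [0, 0, 0], 100],
  ],
)

```text
time: 17.27
ee_pos: [0.4349, -0.2835, 0.027]
eef_rot: [-0.195, 0.981, 0.002, -0.002]
ft_force: [-0.3, -0.9, -0.4]
width: 0.0871
grip_force: 0.0
```

```bash
python3 - <<'E'
from st import *
c=np.load("fit.npz")["c"]
a=c[2]; h=np.array([c[0],c[1],.005])-.042*np.array([np.cos(a),np.sin(a),0])
goal(h,frame([0,0,-1],[-np.sin(a),np.cos(a),0]))
E
```

```text
t 17.27 pos [ 0.4349 -0.2835  0.027 ] shift [-0.2   0.06  2.2 ] rv [ 0.005 -0.003 -0.004] after-turn shift [-0.2   0.07  2.2 ] q [ 1.45  0.63 -1.17  1.89  0.65  1.09  1.97] w 0.0871
```

Emit:
move_arm(
  targets=[
    [[-0.2, 0.05, 1], [0, 0, 0], 100],
    [[0, 0, 0.8], [0, 0, 0], 100],
    [[0, 0, 0.3], [0, 0, 0], 100],
    [[0, 0, 0], [0, 0, 0], 100],
  ],
)

```text
time: 17.77
ee_pos: [0.4368, -0.2825, 0.0067]
eef_rot: [-0.195, 0.981, 0.002, -0.002]
ft_force: [0.6, -0.1, 0.5]
width: 0.087
grip_force: 0.0
```

Emit:
move_arm(
  targets=[
    [[0, 0, 0], [0, 0, 0], 70],
    [[0, 0, 0], [0, 0, 0], 60],
    [[0, 0, 0], [0, 0, 0], 50],
    [[0, 0, 0], [0, 0, 0], 40],
    [[0, 0, 0], [0, 0, 0], 30],
    [[0, 0, 0], [0, 0, 0], 20],
    [[0, 0, 0], [0, 0, 0], 15],
    [[0, 0, 0], [0, 0, 0], 15],
    [[0, 0, 0], [0, 0, 0], 15],
  ],
  grip_force=30,
)

```text
time: 18.9
ee_pos: [0.4368, -0.2823, 0.0068]
eef_rot: [-0.195, 0.981, 0.002, -0.002]
ft_force: [-1.5, 1.6, 4.2]
width: 0.0245
grip_force: 29.7
```

Emit:
move_arm(
  targets=[
    [[0, 0, -1], [0, 0, 0], 15],
    [[0, 0, -2.5], [0, 0, 0], 15],
    [[0, 0, -4], [0, 0, 0], 15],
    [[0, 0, -4], [0, 0, 0], 15],
    [[0, 0, -5], [0, 0, 0], 15],
    [[0, 0, -5], [0, 0, 0], 15],
    [[0, 0, -3], [0, 0, 0], 15],
    [[0, 0, 0], [0, 0, 0], 15],
  ],
)

```text
time: 19.9
ee_pos: [0.4386, -0.2835, 0.2541]
eef_rot: [-0.195, 0.981, -0.0, -0.0]
ft_force: [0.3, -0.1, -1.1]
width: 0.0242
grip_force: 29.7
```

```bash
python3 - <<'E'
from st import *
# clip in tool: hinge at tool (-42,0,-6.2)mm ; tip(mid) at -42-30.2
tipt=np.array([-.0722,0,-.0062])
for nm,y in(("pre",-.085),("fin",-.020)):
    tip=np.array([0.0,y,.043]); 
    goal(tb+Rb@tip-G@tipt,G); print(nm,tb+Rb@tip-G@tipt)
s=r.read_state();print(s["width"],s["grip_force"])
from ov import big
R0=R.from_quat(s["eef_rot"]).as_matrix()
S=snap(r,"side","side4");o=[]
for c in (S,):
    q=proj(c,[s["ee_pos"]+R0@(np.array(p)/1e3) for p in ((-42,0,-6.2-13),(-80,11,-19.2),(-80,-11,-19.2),(-80,11,6.8),(-80,-11,6.8))])
    x,y=(q[1]-[40,40]).astype(int);im=big(c,x,y,80,80,7)
    for p in q: cv2.circle(im,tuple(np.int32(((p-[x-.5,y-.5])*7))),3,(0,0,255),1)
    o.append(im)
cv2.imwrite("pics/m7.png",o[0])
E
```

```text
t 19.9 pos [ 0.4386 -0.2835  0.2541] shift [-19.98  29.94  17.7 ] rv [-0.48  -0.262  0.974] after-turn shift [14.33 19.72 31.85] q [ 1.64  0.38 -1.4   1.63  0.38  1.45  2.16] w 0.0242
pre [0.50860562 0.06943848 0.07686973]
t 19.9 pos [ 0.4386 -0.2835  0.2541] shift [-23.51  24.47  17.7 ] rv [-0.48  -0.262  0.974] after-turn shift [ 7.83 19.72 31.85] q [ 1.64  0.38 -1.4   1.63  0.38  1.45  2.16] w 0.0242
fin [0.56205846 0.03245478 0.07686973]
0.024154197901998044 29.73044514656067
```

View pics/m7.png

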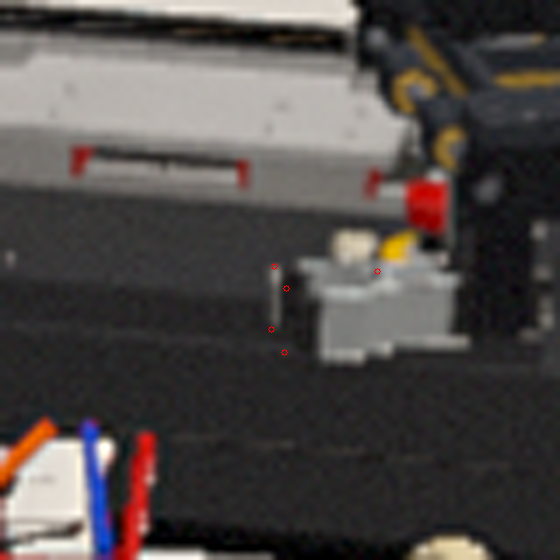

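The clamp is held level; its dark jaw tips at (285,290)-(285,350) agree with the predicted tip points to about 2 mm. On to the stand.

Emit:
move_arm(
  targets=[
    [[-0.7, 1.3, 0], [0, 0, 0], 15],
    [[-1.3, 2.3, 0], [0, 0, 0], 15],
    [[-1.7, 3, 0], [0, 0, 0], 15],
    [[-1.7, 3, 0], [0, 0, 0], 15],
    [[-1.7, 3, 0], [0, 0, 0], 15],
    [[-1.7, 3, 0], [0, 0, 0], 15],
    [[-1.7, 3, 0], [0, 0, 0], 15],
    [[-1.7, 3, 0], [0, 0, 0], 15],
    [[-1.6, 3, 0], [0, 0, 0], 15],
    [[-1.1, 2, 0], [0, 0, 0], 15],
    [[0, 0, 0], [-0.06, -0.0328, 0.1218], 15],
    [[0, 0, 0], [-0.06, -0.0328, 0.1218], 15],
    [[0, 0, 0], [-0.06, -0.0328, 0.1218], 15],
    [[0, 0, 0], [-0.06, -0.0328, 0.1218], 15],
    [[0, 0, 0], [-0.06, -0.0328, 0.1218], 15],
    [[0, 0, 0], [-0.06, -0.0328, 0.1218], 15],
    [[0, 0, 0], [-0.06, -0.0328, 0.1218], 15],
    [[0, 0, 0], [-0.06, -0.0328, 0.1218], 15],
    [[0, 0, 0], [0, 0, 0], 15],
  ],
)

```text
time: 22.32
ee_pos: [0.4723, 0.0198, 0.2507]
eef_rot: [0.289, 0.922, 0.248, 0.075]
ft_force: [-0.2, 0.2, 0.2]
width: 0.0242
grip_force: 29.7
```

```bash
cat > cl.py <<'E'
from st import *
tipt=np.array([-.0722,0,-.0062])
def pre(y,x=0.,z=.043): goal(tb+Rb@np.array([x,y,z])-G@tipt,G)
E
python3 -c "
from cl import *
pre(-.085);inb();s=r.read_state();print(s['width'],s['grip_force'])"
```

```text
t 22.32 pos [0.4723 0.0198 0.2507] shift [-0.25 -3.36 18.14] rv [-0.    -0.004 -0.004] after-turn shift [-0.16 -3.36 18.14] q [ 1.51 -0.28 -1.1   2.   -0.81  1.27  1.63] w 0.0242
TCP in b (mm) [ -33.6 -158.8  218.2] F in b [-0.13 -0.33  0.11]
0.024207793520640064 29.730261862277985
```

Emit:
move_arm(
  targets=[
    [[0, -0.3, 1], [0, 0, 0], 15],
    [[0, -0.4, 2], [0, 0, -0.004], 15],
    [[0, -0.5, 2.5], [0, -0.004, 0], 15],
    [[0, -0.5, 2.5], [0, 0, 0], 15],
    [[-0.1, -0.5, 2.5], [0, 0, 0], 15],
    [[-0.1, -0.5, 2.5], [0, 0, 0], 15],
    [[0, -0.4, 2.5], [0, 0, 0], 15],
    [[0, -0.3, 1.8], [0, 0, 0], 15],
    [[0, 0, 0.8], [0, 0, 0], 15],
    [[0, 0, 0], [0, 0, 0], 15],
  ],
)

```text
time: 23.58
ee_pos: [0.5102, 0.07, 0.079]
eef_rot: [0.286, 0.922, 0.248, 0.078]
ft_force: [0.1, -0.5, -0.4]
width: 0.0244
grip_force: 29.7
```

```bash
python3 - <<'E'
from cl import *
from ov import big,draw,BL
pre(-.02);inb();s=r.read_state()
Rt=R.from_quat(s["eef_rot"]).as_matrix();p=np.load("fit.npz")["b"]
C=[[(-42,0,-19.2),(-80,11,-19.2),(-80,11,6.8)],[(-42,0,-19.2),(-80,-11,-19.2),(-80,-11,6.8)]]
PL=[[(-5,-30,0),(-5,30,0),(-5,30,125),(-5,-30,125),(-5,-30,0)],[(5,-30,0),(5,-30,72)],[(-5,-30,43),(5,-30,43)]]
o=[]
for n,x,y in(("side",225,140),("top",250,130)):
    c=snap(r,n,n+"5");im=big(c,x,y,80,100,5)
    draw(im,c,lambda q:(Rt,s["ee_pos"]),0,C,x,y,5,(0,0,255));draw(im,c,Mb,p,PL,x,y,5,(0,255,0));o.append(im)
cv2.imwrite("pics/m8.png",np.hstack(o))
E
```

```text
t 23.57 pos [0.5102 0.07   0.079 ] shift [-6.4  -0.25  0.11] rv [ 0.002 -0.     0.004] after-turn shift [-6.4  -0.22  0.11] q [ 1.22  0.32 -1.23  2.14 -0.24  0.62  1.2 ] w 0.0244
TCP in b (mm) [  -2.2 -156.2   37.9] F in b [ 0.52  0.37 -0.21]
```

View pics/m8.png

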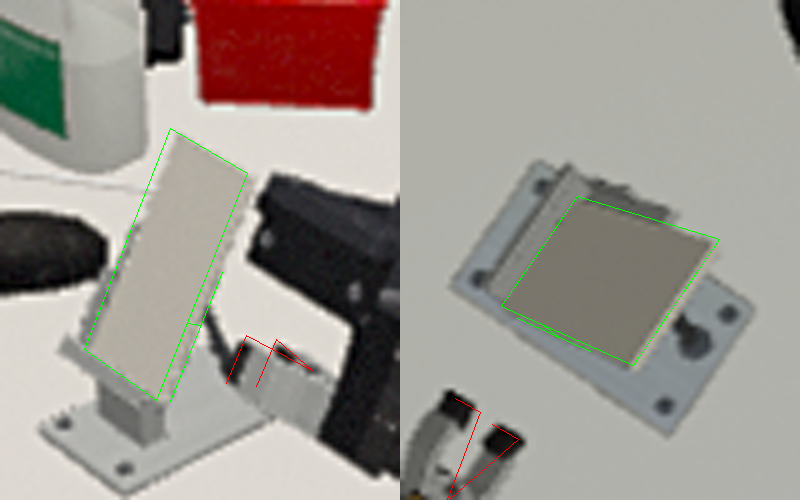

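Both jaws line up either side of the plate and backplate edge: in the right half the jaws are at (460,408) and (503,442), with the edge at around (510,305)-(632,366). Sliding in.

Emit:
move_arm(
  targets=[
    [[-0.3, -0.2, 0], [0, 0, 0], 15],
    [[-0.8, 0, 0], [0, 0, 0], 15],
    [[-0.8, 0, 0], [0, 0, 0], 15],
    [[-0.8, 0, 0], [0, 0, 0], 15],
    [[-0.6, 0, 0], [0, 0, 0], 15],
    [[-0.2, 0, 0], [0, 0, 0], 15],
    [[0, 0, 0], [0, 0, 0], 15],
  ],
)

```text
time: 24.55
ee_pos: [0.5378, 0.0478, 0.0777]
eef_rot: [0.287, 0.922, 0.248, 0.078]
ft_force: [0.2, 0.2, -0.9]
width: 0.0247
grip_force: 29.7
```

```bash
python3 -c "
from cl import *
pre(-.02);inb()"
```

```text
t 24.55 pos [0.5378 0.0478 0.0777] shift [-2.87  0.05  0.13] rv [0.002 0.001 0.002] after-turn shift [-2.87  0.06  0.13] q [ 1.15  0.38 -1.14  2.07 -0.17  0.64  1.18] w 0.0247
TCP in b (mm) [   0.6 -120.9   38.1] F in b [ 0.22  0.07 -0.9 ]
```

Emit:
move_arm(
  targets=[
    [[-0.4, 0.05, 0], [0, 0, 0], 15],
    [[-0.5, 0, 0], [0, 0, 0], 15],
    [[-0.5, 0, 0], [0, 0, 0], 15],
    [[-0.2, 0, 0], [0, 0, 0], 15],
    [[0, 0, 0], [0, 0, 0], 15],
  ],
)

```text
time: 25.18
ee_pos: [0.5514, 0.0389, 0.078]
eef_rot: [0.287, 0.922, 0.248, 0.078]
ft_force: [-0.4, 0.2, -1.3]
width: 0.0246
grip_force: 29.7
```

Emit:
move_arm(
  targets=[
    [[-0.4, 0, 0], [0, 0, 0], 15],
    [[-0.5, 0, 0], [0, 0, 0], 15],
    [[-0.4, 0, 0], [0, 0, 0], 15],
    [[0, 0, 0], [0, 0, 0], 15],
  ],
)

```text
time: 25.68
ee_pos: [0.5623, 0.0314, 0.0781]
eef_rot: [0.287, 0.922, 0.248, 0.078]
ft_force: [0.8, 0.4, -0.4]
width: 0.0243
grip_force: 29.7
```

```bash
python3 - <<'E'
from cl import *
from ov import big
pre(-.02);inb();s=r.read_state();print(s["width"],s["grip_force"])
o=[big(snap(r,n,n+"6"),x,y,80,100,5) for n,x,y in(("side",225,140),("top",250,130))]
cv2.imwrite("pics/m9.png",np.hstack(o))
E
```

```text
t 25.68 pos [0.5623 0.0314 0.0781] shift [0.08 0.01 0.14] rv [0.002 0.001 0.002] after-turn shift [0.08 0.01 0.14] q [ 1.1   0.43 -1.08  2.   -0.12  0.66  1.16] w 0.0243
TCP in b (mm) [  0.1 -91.4  38.2] F in b [-0.5   0.45 -0.72]
0.024322125814899943 29.72955733537674
```

View pics/m9.png

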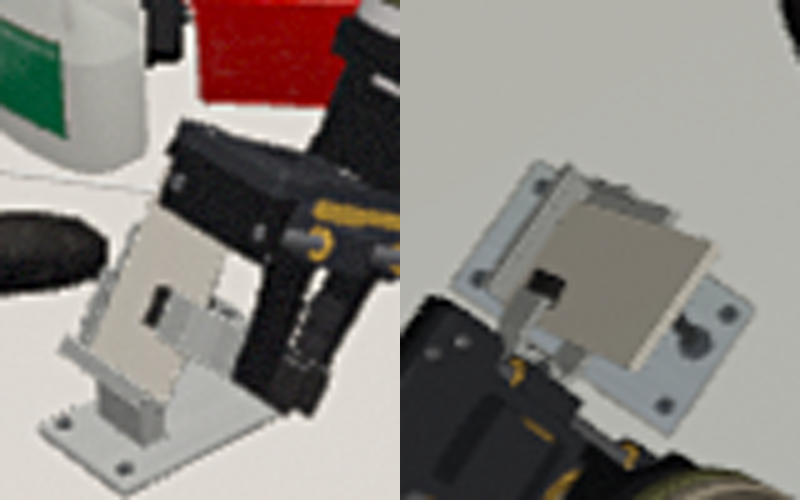

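The front jaw lies on the plate at (158,305) left / (545,288) right, and the rear jaw is behind the backplate. Releasing gradually.

Emit:
move_arm(
  targets=[
    [[0, 0, 0], [0, 0, 0], 32],
    [[0, 0, 0], [0, 0, 0], 36],
    [[0, 0, 0], [0, 0, 0], 40],
    [[0, 0, 0], [0, 0, 0], 44],
    [[0, 0, 0], [0, 0, 0], 48],
    [[0, 0, 0], [0, 0, 0], 54],
    [[0, 0, 0], [0, 0, 0], 65],
    [[0, 0, 0], [0, 0, 0], 85],
    [[0, 0, 0], [0, 0, 0], 100],
    [[0, 0, 0], [0, 0, 0], 100],
    [[0, 0, 0], [0, 0, 0], 100],
    [[0, 0, 0], [0, 0, 0], 100],
  ],
)

```text
time: 27.28
ee_pos: [0.562, 0.0315, 0.078]
eef_rot: [0.287, 0.922, 0.247, 0.078]
ft_force: [0.1, -0.1, 0.7]
width: 0.0863
grip_force: 0.0
```

Emit:
move_arm(
  targets=[
    [[0, 0, -1], [0, 0, 0], 100],
    [[0, 0, -2], [0, 0, 0], 100],
    [[0, 0, -3], [0, 0, 0], 100],
    [[0, 0, -4], [0, 0, 0], 100],
    [[1, 0, -4], [0, 0, 0], 100],
    [[3, 0, -3], [0, 0, 0], 100],
    [[3, 0, 0], [0, 0, 0], 100],
    [[0, 0, 0], [0, 0, 0], 100],
    [[0, 0, 0], [0, 0, 0], 100],
  ],
)

```text
time: 28.4
ee_pos: [0.4665, -0.0051, 0.2141]
eef_rot: [0.289, 0.923, 0.243, 0.072]
ft_force: [-0.1, -0.8, 0.2]
width: 0.0871
grip_force: 0.0
```

```bash
python3 - <<'E'
from cl import *
from ov import big
inb();s=r.read_state();print(s["width"],s["grip_force"],s["joint_positions"].round(2) if hasattr(s["joint_positions"],"round") else s["joint_positions"])
o=[big(snap(r,n,n+"7"),x,y,80,100,5) for n,x,y in(("side",225,140),("top",250,130))]
cv2.imwrite("pics/m10.png",np.hstack(o))
E
```

```text
TCP in b (mm) [   5.2 -149.4  198.3] F in b [0.55 0.43 0.49]
0.08707027685690732 0.0 [ 1.7  -0.25 -1.25  2.03 -0.8   1.23  1.71]
```

View pics/m10.png

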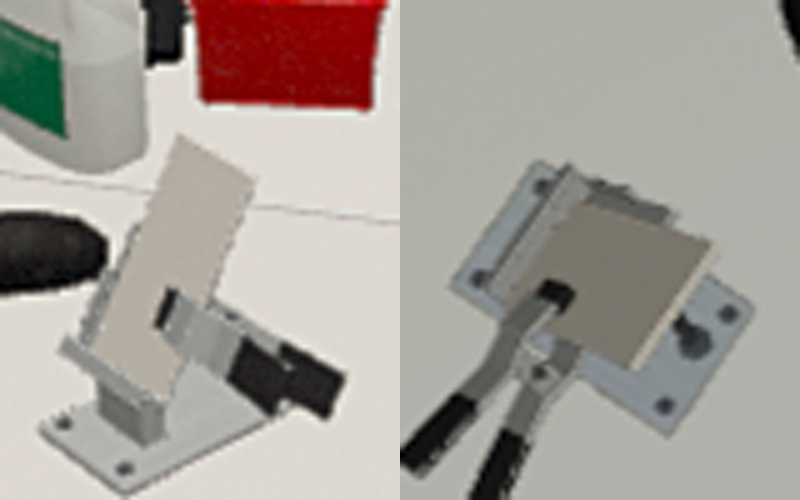

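The clamp grips plate and backplate by itself (front pad at (165,308) left / (553,295) right), the plate stands unmoved on the ledge, and the gripper is clear. Handing in.

```bash
python3 -c "
from bench import r
print(r.close_job())"
```

```text
the job is handed in; nothing more can be done
None
```

The tall plate stands on the ledge against the backplate, the clamp grips both at the free edge on its own, and the job is handed in (about 28 s of the 61 s used; no verdict was returned).

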